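# Pump up the glaze sprayer

## Task

Pump up the glaze sprayer where it stands on the bench: with the fingertips, press its plunger knob down in full strokes, letting it spring right back up each time, until the white gauge pin on its shoulder stands fully out of its sleeve. Do not touch the pin itself, do not lift, tip or push the sprayer along, and leave the jars and the bowl alone. Finish with the plunger up and the hand clear.

Things in the scene. Friction and masses are not known exactly. Their poses are not given: they have to be found in the camera images.
- sprayer: Pump-up sprayer standing loose, 1.2 to 1.9 kg: white tank 108 mm across; black collar on top, 74 mm across, up to 174 mm; pump plunger on the tank's axis. On its -x a spray tube (to 94 mm from the axis), on +x a handle with thumb lever (to 97 mm, up to 178 mm high), on +y the gauge, on -y a small relief valve (164 mm high). Origin: centre of the underside, on the bench; z up.
- plunger_top (a point): Centre of the flat top of the plunger's black mushroom knob (48 mm across, flat over 43 mm, 18 mm thick), on the tank's axis; moves with the plunger: 241 mm above the bench when up, 206 mm when fully pressed. Press it straight down from above.
- plunger (a joint): How far the plunger is pressed, m: 0 = up, 0.035 = fully down (hard stop). Its spring pushes back with about 4.5 N when up and 11 N when down, a little more while moving, and lifts it fully within half a second of release. Only long strokes, from nearly up to nearly down, are sure to add pressure.
- gauge (a joint): How far the gauge pin has come out, m: 0 = in, 0.024 = fully out (give or take 1 mm). Starts at 0.002 to 0.010 (it may settle by 1 mm), rises about 4 mm on each full downstroke (the first may give 2 to 6 mm) and stays there when the plunger comes up. One more stroke once it is fully out does no harm.
- gauge_pin: The gauge pin: white, 11 mm thick, two grey rings 12 and 23 mm below its top. It rises straight out of a black sleeve 18 mm thick, 43 mm from the tank's axis on the sprayer's +y side, sleeve mouth 172 mm above the bench. Origin: centre of the pin's top, 175 mm above the bench when in, 199 mm when fully out (27 mm and both rings then show).
- jar_tall: Loose amber jar with a black lid, 72 mm across and 110 mm high; leave it. Origin: centre of its underside.
- jar_low: Loose clear jar with a white lid, 80 mm across and 82 mm high; leave it. Origin: centre of its underside.
- bowl: Loose terracotta test bowl, 100 mm across and 45 mm high; leave it. Origin: centre of its underside.
Not all that is in view belongs to the job. There is more than one size of the sprayer; the job needs the smallest.

How it is judged:
By the outcome, as a careful person would: the job done as asked, in the order asked, and still so for the second after the job is handed in, with the robot touching nothing.
It also fails if it takes over 53 s, if anything falls off the work surface, if the arm or the gripper's body presses on something with over 40 N, if the wrist force passes 120 N, or if a joint passes its speed limit or range.

## Robot

A 7-joint arm with a two-finger parallel gripper is mounted at the origin on the work surface. World frame = base frame: x ahead of the robot, y to its left, z up, the work surface at z = 0. Lengths are in m, angles in rad, forces in N, time in s.
With the tool pointing down it reaches from about 0.4 to 0.85 m from the base axis. Payload 10.4 kg.
Tool frame: the origin (TCP) lies on the centre line of the jaws, within the pads' length; the fingertips stand r.tip_extent ahead of it and the grasp point (between the pads) lies 3 mm ahead of it (r.tip_extent is the distance from the TCP to the fingertips, in m); z points along the fingers, y is the direction in which the jaws open and shut (so a half turn about z gives the same grasp; the last joint's range is limited). The gripper opens to 87 mm and grips with 3 to 60 N. Pads are 19 mm wide; open, the fingers measure 117 mm over their backs; the gripper's body (75 mm by 190 mm) begins 51 mm behind the grasp point.
Start: joints at [1.218, 0.332, -0.065, 1.46, 0.022, 1.35, -0.088], TCP at [0.202, -0.591, 0.245] pointing down, gripper open.
Joint ranges: [-2.6, 2.6], [-0.5, 2.12], [-1.47, 1.34], [0.16, 2.42], [-1.27, 4.41], [0.06, 2.06], [-2.6, 2.6]. Speed limits (rad/s): [2.22, 2.22, 2.79, 2.79, 3.14, 3.14, 3.14].

## Interface

Orientations are given as a unit quaternion [x, y, z, w].
In Python, from bench import r gives the robot as it stands. The module is installed in compiled form; this text tells all that it offers.
- The arm moves only by the shell command python3 -m jog 'ROWS' [FORCE]. ROWS is JSON, a list of rows, each a list of 5 numbers: the shift along the tool's x, y, z in cm, then the turn about the tool's z in rad, then the closure, from 0 (fully open) to 1 (shut). A call has exactly 10 rows; each row shifts and turns the pose as measured when the row begins, along the tool's axes as they then stand; what a row does not reach is not made up. A row lasts 1/10 s, in which the tool goes at most 50 mm and 8.59 degrees, less where a joint would pass 70% of its speed; a pose out of reach is approached as far as the arm can. A call with a gripper value outside its range is refused whole. The fingers move at their own pace and stop on an object; FORCE is the grip in N (left out, the last holds). Time passes only in rows, so rows that do not move let the fingers close, or fill a call up. It gives the time, the measured TCP pose, the force and the opening at its end, in the units of the state.
- r.read_state(): the state, without advancing time (a new reading comes with each control period).
- r.camera(name): name is "scene" or "side" or "wrist"; returns a dict with "pixels" (384x512x3 uint8, red, green, blue), "fx", "fy", "cx", "cy" (pixels), "camera_from_world" (4x4, takes a point from world to camera coordinates). Camera axes: x right, y up, looking along -z (the intrinsics and any distortion apply to the point x, -y, -z); pixel columns grow to the right and rows downward; lengths in m; the calibration is good to about 2 mm. The wrist camera is an equidistant fisheye: a pixel r from the principal point sees the ray r / f radians off the axis. A picture is of the moment at which its call begins. There is no depth.
- r.close_job(): hands the job in, once; it reports no verdict.
The state is a dict: "time": time; "joint_positions": joint angles; "joint_vel": joint speeds; "joint_torque": joint torques, N m; "ee_pos": TCP position; "eef_rot": TCP orientation; "ft_force": force on the tool from outside, world axes, zero at the start; "torque": the same for the moment, N m; "width": finger opening in m.
Only numpy, scipy, OpenCV 4.12 (cv2) and the standard library are available. Lean on these libraries where they do the work, as an engineer would, in place of code of your own. Each camera call takes 0.05 s, during which the arm holds its last target. There are 200 camera calls.

## Working session

There is one attempt and no reset: what is moved stays moved. The work goes in short steps, Python scripts to look and compute and a shell command to move; the robot and the scene stay as the last step left them, time stands still between calls to the robot, and variables do not carry over. Pictures are saved under pics/ and viewed, about 8 in all and at most 12, crops included, and the job is handed in when it is done.

```bash
mkdir -p pics; cat > h.py <<'E'
import numpy as np, cv2
from bench import r
def snap(n,f):
    c=r.camera(n); cv2.imwrite('pics/'+f+'.png',c['pixels'][:,:,::-1]); np.savez('pics/'+f+'.npz',**{k:c[k] for k in c}); return c
def load(f): return np.load('pics/'+f+'.npz')
def ray(c,u,v):
    M=np.array(c['camera_from_world']);R=M[:3,:3];o=-R.T@M[:3,3]
    d=np.array([(u-c['cx'])/c['fx'],-(v-c['cy'])/c['fy'],-1]);return o,R.T@d
def onz(c,u,v,z):
    o,d=ray(c,u,v);return o+d*(z-o[2])/d[2]
def proj(c,p):
    M=np.array(c['camera_from_world']);q=M[:3,:3]@np.array(p)+M[:3,3]
    return c['cx']+c['fx']*q[0]/-q[2], c['cy']+c['fy']*(-q[1])/-q[2]
E
python3 - <<'E'
from h import *
a=snap('scene','s0');b=snap('side','d0')
cv2.imwrite('pics/both0.png',np.vstack([a['pixels'],b['pixels']])[:,:,::-1][:, :])
for c in(a,b): print(c['fx'],c['fy'],c['cx'],c['cy'],[k for k in c],ray(c,256,192))
s=r.read_state();print(s['time'],s['ee_pos'],s['eef_rot'],s['ft_force'],s['width'],r.tip_extent)
E
```

```text
422.57996932782885 422.57996932782885 253.98204727522824 198.08332563349282 ['pixels', 'fx', 'fy', 'cx', 'cy', 'camera_from_world'] (array([1.04614312, 0.02411213, 1.24655804]), array([-0.45761536, -0.04015817, -0.88837241]))
367.7827884465095 367.7827884465095 252.00969843572315 196.20450326775244 ['pixels', 'fx', 'fy', 'cx', 'cy', 'camera_from_world'] (array([0.32910572, 0.58122231, 0.83221824]), array([ 0.18435181, -0.68500656, -0.70500272]))
0.1 [ 0.20226998 -0.59101817  0.24383059] [ 9.86437887e-01  1.64133670e-01 -1.37628623e-04 -6.44160948e-04] [-0.50237243 -0.18809168  0.08575341] 0.08723513174342928 0.022
```

View pics/s0.png

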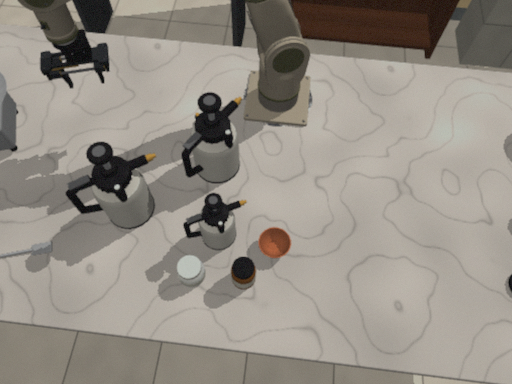

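View pics/d0.png

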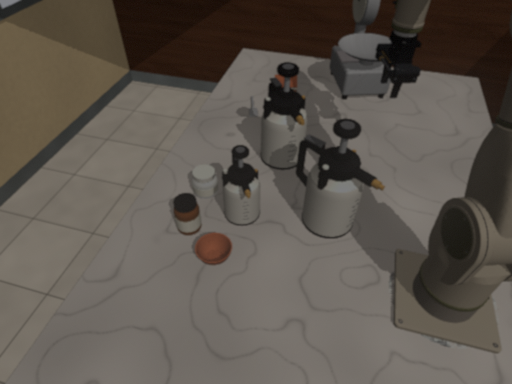

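Three sprayers show in the scene view, with knobs at (100,152), (209,102) and (213,200). The one at (213,200) in scene and (240,152) in side is clearly the smallest, beside the jars and bowl. I'll measure its knob and confirm with a crop.

```bash
python3 - <<'E'
from h import *
from scipy.optimize import least_squares
a=load('s0');b=load('d0')
A=cv2.resize(a['pixels'][170:260,165:305],None,fx=5,fy=5,interpolation=cv2.INTER_CUBIC)[:,:,::-1]
B=cv2.resize(b['pixels'][140:230,180:280],None,fx=5,fy=5,interpolation=cv2.INTER_CUBIC)[:,:,::-1]
h=max(A.shape[0],B.shape[0]);A=A[:450,:];B=B[:450]
im=np.hstack([A,B]);im=cv2.convertScaleAbs(im,alpha=1.4,beta=25);im=im[:, :1200];im=cv2.resize(im,(800,300))
cv2.imwrite('pics/crop0.png',im);print(im.shape)
for c,(u,v),o in((a,(213,200),s) if 0 else (a,(213,200),1),(b,(240,152),1)):
    print(onz(c,u,v,.241))
# larger ones for comparison
for uv in((100,152),(209,102)): print(onz(a,*uv,.3))
E
```

```text
(300, 800, 3)
[ 0.56597509 -0.13166351  0.241     ]
[ 0.56200824 -0.12155598  0.241     ]
[ 0.49162741 -0.4404115   0.3       ]
[ 0.29131212 -0.18336635  0.3       ]
```

View pics/crop0.png

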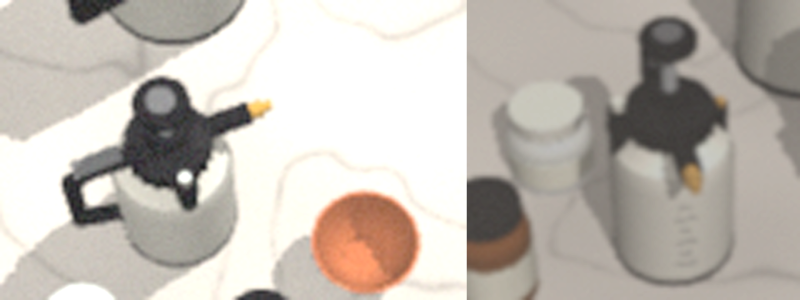

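The crop confirms it: the grey disc on the black knob is at about (213.3,200.5) in scene and (240.4,150.5) in side. The white gauge pin is at about (220.5,223) in scene. The tube points toward +y and the handle toward -y, so the gauge faces world +x, which is consistent. Next I triangulate the knob and the heights of the tall neighbours.

```bash
python3 - <<'E'
from h import *
a=load('s0');b=load('d0')
def tri(p,q):
    o1,d1=ray(a,*p);o2,d2=ray(b,*q)
    t=np.linalg.lstsq(np.c_[d1,-d2],o2-o1,rcond=None)[0]
    x,y=o1+d1*t[0],o2+d2*t[1];return ((x+y)/2).round(4),np.linalg.norm(x-y).round(4)
print('small',tri((213.3,200.6),(240.4,150.5)),onz(a,213.3,200.6,.241),onz(b,240.4,150.5,.241))
print('big1',tri((100,152),(289,69)));print('big2',tri((209,102),(347,128)))
print('pin',tri((220.5,223),(225,170)),onz(a,220.5,223,.18))
# tank base: bottom silhouette extremes
E
```

```text
small (array([ 0.5649, -0.1318,  0.2369]), np.float64(0.0016)) [ 0.5676267  -0.13059034  0.241     ] [ 0.56284909 -0.12769085  0.241     ]
big1 (array([ 0.5063, -0.428 ,  0.3261]), np.float64(0.0012))
big2 (array([ 0.3124, -0.1775,  0.326 ]), np.float64(0.0007))
pin (array([ 0.6026, -0.1101,  0.179 ]), np.float64(0.0016)) [ 0.60364097 -0.10944441  0.18      ]
```

```bash
python3 -m jog '[[0,0,-4.5,0,1],[0,0,-4.5,0,1],[0,0,-4.5,0,1],[0,0,-4.5,0,1],[0,0,-2,0,1],[3,-2,0,0,1],[4,-2.5,0,0,1],[4,-2.5,0,0,1],[4,-2.5,0,0,1],[4,-2.5,0,0,1]]' 20
```

```text
time: 1.1
ee_pos: [0.3418, -0.4148, 0.4456]
eef_rot: [0.987, 0.158, -0.003, -0.006]
ft_force: [0.8, -1.4, -0.4]
width: 0.0148
```

```bash
python3 -m jog '[[4,-2.6,0,0,1],[4,-2.6,0,0,1],[4,-2.6,0,0,1],[4,-2.6,0,0,1],[4,-2.6,0,0,1],[4,-2.6,0,0,1],[3,-2,0,0,1],[1.5,-1,0,0,1],[0,0,3,0,1],[0,0,3,0,1]]'; python3 - <<'E'
from h import *
r.read_state()
a=snap('scene','s1');b=snap('side','d1')
s=r.read_state();p=s['ee_pos'];print(s['time'],p,s['eef_rot'],s['ft_force'])
from scipy.spatial.transform import Rotation as R
Q=R.from_quat(s['eef_rot']).as_matrix();t=p+Q[:,2]*r.tip_extent
print('tip',t,proj(a,t),proj(b,t))
print('to knob (cm, tool)',Q.T@(np.array([.5655,-.1295,.241])-t)*100)
A=cv2.resize(a['pixels'][120:270,140:310],None,fx=2.3,fy=2.3);B=cv2.resize(b['pixels'][70:220,165:335],None,fx=2.3,fy=2.3)
cv2.imwrite('pics/c1.png',np.hstack([A,B])[:,:,::-1])
E
```

```text
time: 2.1
ee_pos: [0.5645, -0.1269, 0.3852]
eef_rot: [0.987, 0.163, -0.002, -0.007]
ft_force: [-0.1, -0.4, -0.4]
width: 0.0003
2.2 [ 0.56289296 -0.12736107  0.38250251] [ 0.98658798  0.16294392 -0.00495859 -0.00829741] [ 0.13342664 -0.79962536  0.3807143 ]
tip [ 0.56261822 -0.12703643  0.36050662] (np.float64(211.34299878495747), np.float64(176.95147239103102)) (np.float64(239.34880621448744), np.float64(110.26774360789184))
to knob (cm, tool) [ 0.27824534  0.54084205 11.94119472]
```

View pics/c1.png

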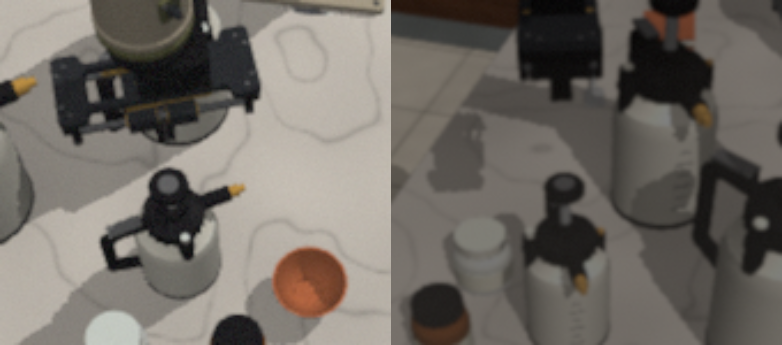

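The fingers are shut above the knob. The tip shows at about (239.8,112) in side against a predicted (239.3,110), so the calibration agrees. I'll descend to just above the knob with the lateral fix.

```bash
python3 -m jog '[[0.2,0.3,2,0,1],[0.1,0.2,2,0,1],[0,0,2,0,1],[0,0,2,0,1],[0,0,1,0,1],[0,0,0.8,0,1],[0,0,0.5,0,1],[0,0,0,0,1],[0,0,0,0,1],[0,0,0,0,1]]'; python3 - <<'E'
from h import *
a=snap('scene','s2');b=snap('side','d2')
s=r.read_state();p=s['ee_pos'];print(s['time'],p,s['ft_force'])
from scipy.spatial.transform import Rotation as R
Q=R.from_quat(s['eef_rot']).as_matrix();t=p+Q[:,2]*r.tip_extent
print('tip',t,proj(a,t),proj(b,t))
print('to knob (cm, tool)',Q.T@(np.array([.5655,-.1295,.241])-t)*100)
A=cv2.resize(a['pixels'][170:245,170:255],None,fx=4.6,fy=4.6,interpolation=2);B=cv2.resize(b['pixels'][120:195,200:285],None,fx=4.6,fy=4.6,interpolation=2)
cv2.imwrite('pics/c2.png',cv2.convertScaleAbs(np.hstack([A,B])[:,:,::-1],alpha=1.6,beta=25))
E
```

```text
time: 3.2
ee_pos: [0.5684, -0.1331, 0.2867]
eef_rot: [0.987, 0.161, -0.001, -0.006]
ft_force: [-0.1, -0.6, 0.4]
width: 0.0003
3.3 [ 0.56843434 -0.13305743  0.28666406] [0.26692074 0.43221328 0.54235582]
tip [ 0.56834449 -0.13280914  0.26466564] (np.float64(211.72347695822273), np.float64(196.73447287852122)) (np.float64(238.73644832547848), np.float64(141.5339037479208))
to knob (cm, tool) [-0.16416014 -0.37560063  2.37129043]
```

View pics/c2.png

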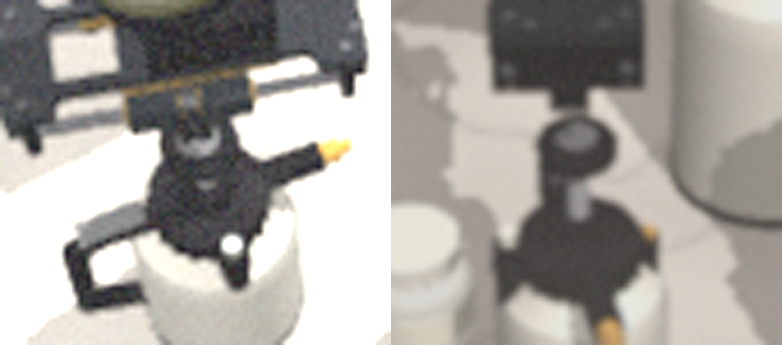

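Side crop: fingertips at (569,105), knob top centre at (577,139), so a shift of about 4 mm toward world +y, which agrees with the numbers. I'll correct that and approach.

```bash
python3 -m jog '[[-0.16,-0.38,0,0,1],[0,0,0.5,0,1],[0,0,0.5,0,1],[0,0,0.5,0,1],[0,0,0.3,0,1],[0,0,0,0,1],[0,0,0,0,1],[0,0,0,0,1],[0,0,0,0,1],[0,0,0,0,1]]'; cat > st.py <<'E'
from h import *
from scipy.spatial.transform import Rotation as R
s=r.read_state();p=s['ee_pos'];Q=R.from_quat(s['eef_rot']).as_matrix();t=p+Q[:,2]*r.tip_extent
print(s['time'],'tip',t.round(4),'F',np.round(s['ft_force'],1),'toknob cm',(Q.T@(np.array([.5655,-.1295,.241])-t)*100).round(2),'tilt',Q[:,2].round(3))
E
python3 st.py
```

```text
time: 4.3
ee_pos: [0.5654, -0.1294, 0.2672]
eef_rot: [0.987, 0.161, -0.001, -0.006]
ft_force: [-0.3, 0.7, 0.8]
width: 0.0004
4.3 tip [ 0.5653 -0.1292  0.2452] F [-0.3  0.7  0.8] toknob cm [0.01 0.04 0.42] tilt [-0.004  0.011 -1.   ]
```

```bash
python3 -m jog '[[0,0,0.5,0,1],[0,0,0.5,0,1],[0,0,0.5,0,1],[0,0,0.5,0,1],[0,0,0.5,0,1],[0,0,0.5,0,1],[0,0,0.4,0,1],[0,0,0.2,0,1],[0,0,0,0,1],[0,0,0,0,1]]'; python3 st.py
```

```text
time: 5.3
ee_pos: [0.5659, -0.1293, 0.237]
eef_rot: [0.987, 0.16, 0.002, -0.003]
ft_force: [-3.7, -0.1, 9.1]
width: 0.0004
5.3 tip [ 0.5659 -0.1291  0.215 ] F [-3.7 -0.1  9.1] toknob cm [-0.04  0.01 -2.6 ] tilt [ 0.003  0.007 -1.   ]
```

Contact force is as expected from the spring. I'll finish the stroke to the stop.

```bash
python3 -m jog '[[0,0,0.3,0,1],[0,0,0.3,0,1],[0,0,0.2,0,1],[0,0,0.2,0,1],[0,0,0.2,0,1],[0,0,0.2,0,1],[0,0,0.2,0,1],[0,0,0,0,1],[0,0,0,0,1],[0,0,0,0,1]]'; python3 st.py
```

```text
time: 6.3
ee_pos: [0.5659, -0.1292, 0.2315]
eef_rot: [0.987, 0.16, 0.005, 0.0]
ft_force: [-4.8, 0.8, 10.5]
width: 0.0006
6.3 tip [ 0.5661 -0.1292  0.2095] F [-4.8  0.8 10.5] toknob cm [-0.04  0.02 -3.15] tilt [ 0.009  0.001 -1.   ]
```

```bash
python3 -m jog '[[0,0,0.5,0,1],[0,0,0.5,0,1],[0,0,0.5,0,1],[0,0,0.5,0,1],[0,0,0.3,0,1],[0,0,0.3,0,1],[0,0,0.3,0,1],[0,0,0.3,0,1],[0,0,0.3,0,1],[0,0,0.3,0,1]]'; python3 st.py
```

```text
time: 7.3
ee_pos: [0.578, -0.1301, 0.2313]
eef_rot: [0.987, 0.159, 0.026, 0.012]
ft_force: [-6.1, 1.1, 22.6]
width: 0.0005
7.3 tip [ 0.5792 -0.1305  0.2093] F [-6.1  1.1 22.6] toknob cm [-1.12 -0.42 -3.24] tilt [ 0.055 -0.016 -0.998]
```

Force is 22 N, so it was at the stop, but the tool drifted 13 mm in x while pressing on. I'll lift off and check.

```bash
python3 -m jog '[[0,0,-1.5,0,1],[0,0,-1.5,0,1],[0,0,-1.5,0,1],[0,0,-1.5,0,1],[0,0,-1.5,0,1],[0,0,-1.5,0,1],[0,0,-1.5,0,1],[0,0,-1,0,1],[0,0,0,0,1],[0,0,0,0,1]]'; python3 st.py; python3 - <<'E'
from h import *
a=snap('scene','s3');b=snap('side','d3')
A=cv2.resize(a['pixels'][170:245,170:255],None,fx=4.6,fy=4.6,interpolation=2);B=cv2.resize(b['pixels'][120:195,200:285],None,fx=4.6,fy=4.6,interpolation=2)
cv2.imwrite('pics/c3.png',cv2.convertScaleAbs(np.hstack([A,B])[:,:,::-1],alpha=1.3,beta=15))
# sprayer shift: compare tank area before/after by phase correlation
for n0,n1,y0,y1,x0,x1 in (('s0','s3',220,255,190,245),('d0','d3',178,226,218,266)):
    f=lambda n:cv2.cvtColor(load(n)['pixels'],cv2.COLOR_RGB2GRAY)[y0:y1,x0:x1].astype(np.float32)
    print(cv2.phaseCorrelate(f(n0),f(n1),cv2.createHanningWindow((x1-x0,y1-y0),cv2.CV_32F)))
E
```

```text
time: 8.3
ee_pos: [0.5705, -0.128, 0.3489]
eef_rot: [0.987, 0.159, 0.025, 0.012]
ft_force: [-0.1, -0.3, 0.4]
width: 0.0005
8.3 tip [ 0.5716 -0.1283  0.327 ] F [-0.1 -0.3  0.4] toknob cm [-1.   -0.36  8.55] tilt [ 0.053 -0.016 -0.998]
((-0.14927234725521998, 0.02728039345115718), 0.9352362791697184)
((-0.013853642349651807, -0.03855342492655822), 0.8889036662876606)
```

View pics/c3.png

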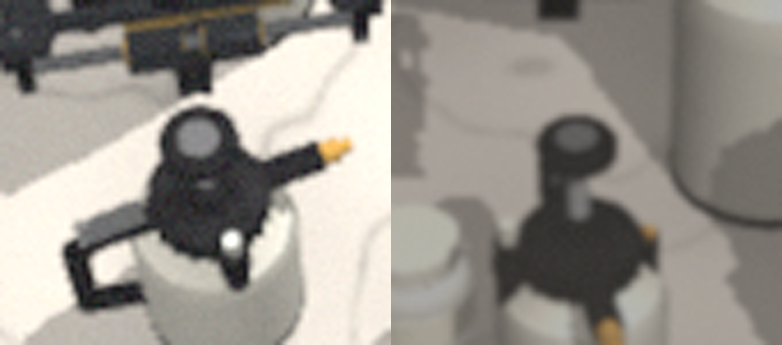

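The sprayer has not moved (tank shift under 0.15 px in both views), the plunger is back up, and the pin has risen a little from about (232,245) to (231,239) in the crop. I'll re-centre and use quick strokes that don't keep pushing on the stop.

```bash
python3 -m jog '[[-0.5,-0.2,2,0,1],[-0.5,-0.16,2,0,1],[0,0,1.5,0,1],[0,0,1,0,1],[0,0,0.8,0,1],[0,0,0.4,0,1],[0,0,0,0,1],[0,0,0,0,1],[0,0,0,0,1],[0,0,0,0,1]]'; python3 st.py; python3 - <<'E'
from h import *
def blob(n,x0,x1,y0,y1):
    g=load(n)['pixels'][y0:y1,x0:x1].astype(float).min(2); m=(g>150)
    k,l,st,ce=cv2.connectedComponentsWithStats(m.astype(np.uint8))
    return [(st[i,4],(ce[i]+[x0,y0]).round(2).tolist()) for i in range(1,k)]
for n in('s0','s3'): print(n,blob(n,216,226,217,229))
c=load('s0');print([np.round(proj(c,[.605,-.113,z]),1).tolist() for z in(.175,.187,.199)])
E
```

```text
time: 9.4
ee_pos: [0.5635, -0.1288, 0.2666]
eef_rot: [0.987, 0.16, 0.024, 0.012]
ft_force: [0.2, 0.3, -0.1]
width: 0.0004
9.4 tip [ 0.5647 -0.1292  0.2446] F [ 0.2  0.3 -0.1] toknob cm [0.05 0.05 0.37] tilt [ 0.051 -0.015 -0.999]
s0 [(np.int32(7), [220.0, 222.71]), (np.int32(1), [225.0, 224.0])]
s3 [(np.int32(8), [219.88, 221.88]), (np.int32(2), [225.0, 224.5]), (np.int32(1), [225.0, 228.0])]
[[219.3, 224.0], [219.0, 222.3], [218.7, 220.5]]
```

```bash
python3 -m jog '[[0,0,0,0,1],[0,0,0,0,1],[0,0,0,0,1],[0,0,0,0,1],[0,0,0,0,1],[-0.05,-0.04,1.1,0,1],[-0.05,-0.04,1.1,0,1],[-0.05,-0.04,1.1,0,1],[-0.05,-0.03,0.9,0,1],[-0.03,-0.02,0.6,0,1]]'; python3 st.py
```

```text
time: 10.4
ee_pos: [0.5674, -0.1291, 0.2283]
eef_rot: [0.987, 0.159, 0.031, 0.016]
ft_force: [-20.6, 3.2, 77.1]
width: 0.0004
10.4 tip [ 0.5689 -0.1296  0.2063] F [-20.6   3.2  77.1] toknob cm [-0.12  0.03 -3.48] tilt [ 0.066 -0.021 -0.998]
```

That went fully down, but harder than needed at 77 N. I'll lift, check that nothing shifted, and use a shorter command.

```bash
python3 -m jog '[[0,0,-1,0,1],[0,0,-1.2,0,1],[0,0,-1.2,0,1],[0,0,-1,0,1],[0,0,0,0,1],[0,0,0,0,1],[0,0,0,0,1],[0,0,0,0,1],[0,0,0,0,1],[0,0,0,0,1]]'; python3 st.py; cat > sh.py <<'E'
import sys
from h import *
n=sys.argv[1];a=snap('scene','s'+n);b=snap('side','d'+n)
for n0,n1,y0,y1,x0,x1 in (('s0','s'+n,220,255,190,245),('d0','d'+n,178,226,218,266)):
    f=lambda n:cv2.cvtColor(load(n)['pixels'],cv2.COLOR_RGB2GRAY)[y0:y1,x0:x1].astype(np.float32)
    print(np.round(cv2.phaseCorrelate(f(n0),f(n1),cv2.createHanningWindow((x1-x0,y1-y0),cv2.CV_32F))[0],2))
g=a['pixels'][217:229,216:223].astype(float).min(2);w=np.clip(g-110,0,None);v,u=np.mgrid[217:229,216:223];print('pin',(w*u).sum()/w.sum(),(w*v).sum()/w.sum(),(g>150).sum())
E
python3 sh.py 4
```

```text
time: 11.4
ee_pos: [0.5639, -0.1281, 0.2731]
eef_rot: [0.987, 0.159, 0.031, 0.016]
ft_force: [0.5, 0.1, -0.8]
width: 0.0001
11.4 tip [ 0.5654 -0.1286  0.2512] F [ 0.5  0.1 -0.8] toknob cm [-0.07  0.05  1.02] tilt [ 0.066 -0.022 -0.998]
[0.02 0.17]
[-0.02 -0.09]
pin 219.55714285714285 221.35238095238094 7
```

```bash
python3 -m jog '[[0,0,0,0,1],[0,0,0,0,1],[0,0,0,0,1],[0,0,0,0,1],[-0.08,-0.05,1,0,1],[-0.08,-0.05,1,0,1],[-0.08,-0.05,1,0,1],[-0.08,-0.05,1,0,1],[-0.05,-0.03,0.6,0,1],[-0.02,-0.01,0.3,0,1]]'; python3 st.py
```

```text
time: 12.5
ee_pos: [0.5657, -0.1282, 0.2284]
eef_rot: [0.986, 0.159, 0.036, 0.019]
ft_force: [-12.1, 2.6, 43.6]
width: 0.0001
12.5 tip [ 0.5674 -0.1288  0.2065] F [-12.1   2.6  43.6] toknob cm [ 0.02  0.18 -3.45] tilt [ 0.078 -0.026 -0.997]
```

```bash
python3 -m jog '[[0,0,-1,0,1],[0,0,-1.2,0,1],[0,0,-1.2,0,1],[0,0,-1,0,1],[0,0,0,0,1],[0,0,0,0,1],[0,0,0,0,1],[0,0,0,0,1],[0,0,0,0,1],[0,0,0,0,1]]'; python3 st.py; python3 sh.py 5
```

```text
time: 13.5
ee_pos: [0.5609, -0.1272, 0.2706]
eef_rot: [0.986, 0.159, 0.035, 0.019]
ft_force: [-0.4, 0.2, -0.2]
width: 0.0008
13.5 tip [ 0.5625 -0.1277  0.2486] F [-0.4  0.2 -0.2] toknob cm [0.18 0.22 0.79] tilt [ 0.075 -0.026 -0.997]
[-0.14  0.1 ]
[ 0.03 -0.04]
pin 219.4788321167883 220.7839416058394 8
```

```bash
python3 -m jog '[[0,0,0,0,1],[0,0,0,0,1],[0,0,0,0,1],[0,0,0,0,1],[0,0,0,0,1],[-0.05,0,1,0,1],[-0.08,-0.05,1,0,1],[-0.08,-0.05,1,0,1],[-0.08,-0.05,1,0,1],[-0.05,-0.03,0.7,0,1]]'; python3 st.py
```

```text
time: 14.6
ee_pos: [0.5634, -0.1276, 0.2281]
eef_rot: [0.986, 0.159, 0.039, 0.021]
ft_force: [-17.6, 3.7, 65.8]
width: 0.0006
14.6 tip [ 0.5652 -0.1283  0.2062] F [-17.6   3.7  65.8] toknob cm [ 0.24  0.31 -3.46] tilt [ 0.085 -0.029 -0.996]
```

```bash
python3 -m jog '[[0,0,-1,0,1],[0,0,-1.2,0,1],[0.1,0.1,-1.2,0,1],[0.2,0.1,-1,0,1],[0.2,0.1,0,0,1],[0,0,0,0,1],[0,0,0,0,1],[0,0,0,0,1],[0,0,0,0,1],[0,0,0,0,1]]'; python3 st.py; python3 sh.py 6;  python3 - <<'E'
from h import *
a,b=load('s6'),load('d6')
A=cv2.resize(a['pixels'][185:235,195:240],None,fx=8,fy=8,interpolation=2);B=cv2.resize(b['pixels'][140:190,215:260],None,fx=8,fy=8,interpolation=2)
cv2.imwrite('pics/c6.png',cv2.convertScaleAbs(np.hstack([A,B])[:,:,::-1],alpha=1.3,beta=15))
E
```

```text
time: 15.6
ee_pos: [0.5648, -0.1278, 0.2712]
eef_rot: [0.986, 0.159, 0.038, 0.021]
ft_force: [0.5, -0.4, -1.0]
width: 0.0004
15.6 tip [ 0.5666 -0.1285  0.2493] F [ 0.5 -0.4 -1. ] toknob cm [-0.19  0.02  0.82] tilt [ 0.082 -0.029 -0.996]
[-0.17  0.19]
[ 0.04 -0.13]
pin 219.4610281923715 220.19900497512438 8
```

View pics/c6.png

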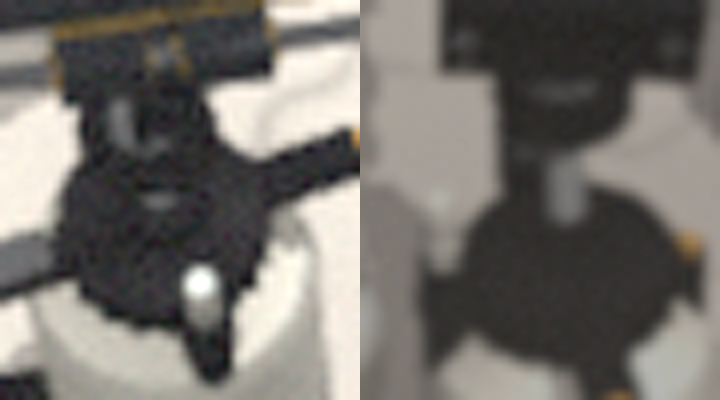

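The scene crop shows the white pin standing well out, top at about (200,278). In the side crop it runs from about (441,195) down to 270. I'll quantify the extension before deciding on more strokes.

```bash
python3 - <<'E'
from h import *
def cen(n):
    g=load(n)['pixels'][217:229,216:223].astype(float).min(2);w=np.clip(g-110,0,None);v,u=np.mgrid[217:229,216:223];return (w*v).sum()/w.sum()
for n in('s0','s1','s2','s3','s4','s5','s6'): print(n,round(cen(n),2))
# side column profile through pin
for n in('d0','d3','d4','d5','d6'):
    print(n,load(n)['pixels'][160:178,224:227].mean((1,2)).round().astype(int))
a,b=load('s6'),load('d6')
o1,d1=ray(a,220,219.8);o2,d2=ray(b,225.1,164.8)
t=np.linalg.lstsq(np.c_[d1,-d2],o2-o1,rcond=None)[0];print(o1+d1*t[0],o2+d2*t[1])
for z in (.175,.187,.199): print(z,np.round(proj(a,[.605,-.113,z]),2),np.round(proj(b,[.605,-.113,z]),2))
E
```

```text
s0 222.83
s1 222.86
s2 222.84
s3 221.93
s4 221.35
s5 220.78
s6 220.2
d0 [109 109 109 108 108 108 109 109 110 115 115 105  92  75  43  27  28  28]
d3 [111 111 111 111 110 111 112 116 119 113 100  93  85  64  38  27  27  28]
d4 [111 111 111 111 111 113 118 120 113 102  95  87  82  73  44  26  25  25]
d5 [111 111 111 111 114 118 119 112 102  93  86  88  90  74  42  26  25  26]
d6 [111 111 112 114 119 117 109 101  93  89  94  91  80  67  40  25  25  26]
[ 0.60166426 -0.11006974  0.1972105 ] [ 0.60083985 -0.11079919  0.19765298]
0.175 [219.25 224.02] [224.33 170.42]
0.187 [218.98 222.3 ] [224.09 167.04]
0.199 [218.69 220.54] [223.86 163.6 ]
```

The pin has risen 6, 4, 4 and 4 mm, so it is now near 22 mm, still moving by a full step on the last stroke. One more stroke, then I'll see whether the step is cut short.

```bash
python3 -m jog '[[-0.15,0,0,0,1],[0,0,0,0,1],[0,0,0,0,1],[0,0,0,0,1],[0,0,0,0,1],[-0.08,-0.05,1,0,1],[-0.08,-0.05,1,0,1],[-0.08,-0.05,1,0,1],[-0.08,-0.05,1,0,1],[-0.04,-0.02,0.5,0,1]]'; python3 st.py
```

```text
time: 16.7
ee_pos: [0.5646, -0.1286, 0.2283]
eef_rot: [0.986, 0.159, 0.042, 0.023]
ft_force: [-13.5, 2.6, 46.7]
width: 0.0005
16.7 tip [ 0.5666 -0.1293  0.2064] F [-13.5   2.6  46.7] toknob cm [ 0.15  0.19 -3.45] tilt [ 0.089 -0.032 -0.996]
```

```bash
python3 -m jog '[[0,0,-1,0,1],[0,0,-1.2,0,1],[0,0,-1.2,0,1],[0,0,-1,0,1],[0,0,0,0,1],[0,0,0,0,1],[0,0,0,0,1],[0,0,0,0,1],[0,0,0,0,1],[0,0,0,0,1]]'; python3 st.py; python3 sh.py 7;  python3 - <<'E'
from h import *
print(load('d7')['pixels'][160:178,224:227].mean((1,2)).round().astype(int))
E
```

```text
time: 17.7
ee_pos: [0.5602, -0.1274, 0.2702]
eef_rot: [0.986, 0.159, 0.041, 0.023]
ft_force: [0.1, -0.1, 0.6]
width: 0.0002
17.7 tip [ 0.5621 -0.1281  0.2483] F [ 0.1 -0.1  0.6] toknob cm [0.22 0.2  0.76] tilt [ 0.088 -0.032 -0.996]
[-0.12  0.12]
[ 0.11 -0.01]
pin 219.45757071547422 220.1630615640599 7
[111 111 111 115 119 117 109 101  93  89  93  90  82  71  42  26  25  27]
```

The last stroke was full but the pin moved only 0.04 px (under 0.3 mm), so it is at its end, fully out. I'll retreat straight up and do a final check.

```bash
python3 -m jog '[[0,0,-1.5,0,1],[0,0,-2,0,1],[0,0,-2,0,1],[0,0,-2,0,1],[0,0,-2,0,1],[0,0,-1,0,1],[0,0,0,0,1],[0,0,0,0,1],[0,0,0,0,1],[0,0,0,0,1]]'; python3 sh.py 8;  python3 - <<'E'
from h import *
a,b=load('s8'),load('d8')
print(b['pixels'][160:178,224:227].mean((1,2)).round().astype(int))
A=cv2.resize(a['pixels'][170:300,160:300],None,fx=2.8,fy=2.8,interpolation=2);B=cv2.resize(b['pixels'][130:260,160:300],None,fx=2.8,fy=2.8,interpolation=2)
cv2.imwrite('pics/c8.png',cv2.convertScaleAbs(np.hstack([A,B])[:,:,::-1],alpha=1.3,beta=15))
E
```

```text
time: 18.8
ee_pos: [0.5498, -0.1233, 0.3835]
eef_rot: [0.986, 0.159, 0.042, 0.023]
ft_force: [-0.8, -0.1, -0.2]
width: 0.0005
[-0.12  0.15]
[0.04 0.11]
pin 219.44032258064516 220.20645161290324 8
[111 110 111 114 118 117 109 100  93  89  93  90  82  71  43  27  27  28]
```

View pics/c8.png

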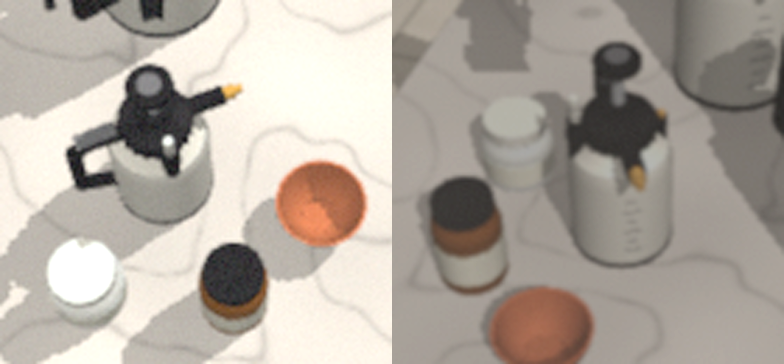

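The plunger is up (knob at (149,85) and (617,60)), the pin is out at (169,143), and the hand is clear. The jars and bowl are where they were. Handing in.

```bash
python3 -c "
from bench import r
r.close_job()"
```

```text
the job is handed in; nothing more can be done
```

I pumped up the smallest sprayer with five plunger strokes, using the closed fingertips, and the gauge pin now stands fully out. The job was handed in after about 19 s.

- **Gauge pin:** it rose about 6, 4, 4 and 4 mm on the first four strokes. The fifth, a full stroke, moved it less than 0.3 mm, so it is at its end. Triangulation put its top at about 197 mm, which fits 199 mm within the camera error.
- **Final state:** the plunger is up and the hand is about 12 cm clear. The tank's image shifted by 0.15 px or less in both views, so the sprayer has not moved. The jars and bowl look undisturbed, though I did not measure them.
- **Less clean:**
  - I pressed the first stroke in slow stages and it slid about 13 mm sideways on the knob.
  - The later strokes reached 44–77 N at the hard stop, measured at the end of each press. That is harder than needed but under the 120 N wrist limit.
  - The tool ended tilted by about 5°.

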